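# Tip up the stand pillar and lock it with the T-head

### The arm

A 6-joint arm with a two-finger parallel gripper is mounted at the origin on a cart in front of the work surface, level with it; the furniture and walls round the work are solid. World frame = base frame: x ahead of the robot, y to its left, z up, the work surface at z = 0. Lengths are in m, angles in rad, forces in N, time in s.
With the tool pointing down it reaches from about 0.25 to 0.725 m from the base axis. Payload 4 kg.
Tool frame: the origin (TCP) lies on the front face of the gripper's body, between the roots of the fingers; the fingertips stand 73 mm ahead of it and the grasp point (between the pads) lies 54 mm ahead of it; z points along the fingers, y is the line along which they close (so a half turn about z gives the same grasp; the last joint's range is limited). The gripper opens to 85 mm and grips with 20 to 120 N. Pads are 22 mm wide; open, the fingers measure 114 mm over their backs; the gripper's body (76 mm by 85 mm) begins 54 mm behind the grasp point. The pads swing forward as they close: fully open they stand 13 mm farther back than shut.
Start: joints at [1.127, 0.241, 0.005, 1.335, 0, 1.571], TCP at [0.215, 0.452, 0.304] pointing down, gripper open.
Joint ranges: [-2.72, 2.72], [-1.05, 1.87], [-1.09, 1.28], [-1.99, 2.15], [-1.42, 1.44], [-3.14, 3.14]. Speed limits (rad/s): [2.79, 2.79, 3.14, 3.14, 3.14, 3.14].

### API

Orientations are given as a unit quaternion [x, y, z, w].
In Python, from workcell import bot gives the robot as it stands. The module is installed in compiled form; this text tells all that it offers.
- The arm moves only by the tool step_arm, never from a script. Its argument "rows" is a list of rows, each a list of 2 entries, a list of its own where there are three numbers: the shift along the tool's x, y, z in mm, then the turn about the tool's z in degrees. A call has 1 to 12 rows; each row is the pose to reach, as a shift and turn from the pose commanded when the call began, along the tool's axes at that moment; what a row does not reach only later rows make up. A row lasts 1/8 s, in which the tool goes at most 62.5 mm and 10.7 degrees, less where a joint would pass 70% of its speed; a pose out of reach is approached as far as the arm can. A call with a gripper value outside its range is refused whole. "claw" is the gripper's target within -1 to 1 (shut at 1, half-way at 0, fully open at -1), set as the call begins (left out, the last holds). The fingers move at their own pace and stop on an object; the grip force is fixed at half the most. Time passes only in rows, so rows that repeat a pose let the fingers close. It gives the time, the measured TCP pose, the force, the opening and the grip force at its end, in the units of the state.
- bot.get_obs(): the state, without advancing time (a new reading comes with each control period).
- bot.camera(name): name is "scene" or "top"; returns (picture, depth): 480x640x3 uint8, red, green, blue; 480x640 float32, m along the optical axis (not along the pixel's ray), 0 where there is no reading.
- bot.camera_params(name): a dict with "fx", "fy", "cx", "cy" (pixels), "D" ([k1, k2, p1, p2, k3] as OpenCV has them; the pictures are not rectified), "pose" (4x4, takes a point from camera to world coordinates). Camera axes: x right, y up, looking along -z (the intrinsics and any distortion apply to the point x, -y, -z); pixel columns grow to the right and rows downward; lengths in m; the calibration is good to about 2 mm. A picture is of the moment at which its call begins. camera_params takes no time and is no camera call.
- bot.job_done(): hands the job in; it is judged then, once.
Trained networks look in the newest picture that a camera, given by its name, has taken for a name from the list of things; names that differ only in an ending like _2 or _b are one class to them, and where a whole thing is asked for, a point or a joint stands for the part that bears it (a point fixed in the world has none). Each returns a list of dicts, best first, with "score" (0 to 1); they miss things now and then, are a little off and sometimes report something else, mostly with a low value. They report only what shows in the picture. A call takes as long as a camera call.
- bot.trace(target, camera): "pixels" (480x640 bool, what is visible of it) and "uv" ([column, row] in pixels, amid what is visible of it).
The state is a dict: "clock": time; "joint_pos": joint angles; "joint_vel": joint speeds; "tau": joint torques, N m; "eef_pos": TCP position; "tool_rot": TCP orientation; "ft_force": force on the tool from outside, world axes, zero at the start; "ft_torque": the same for the moment, N m; "grip_width": finger opening in m; "grasp_force": force on a finger pad.
Only numpy, scipy, OpenCV 4.12 (cv2) and the standard library are available. Lean on these libraries where they do the work, as an engineer would, in place of code of your own. Each camera call takes 0.05 s, during which the arm holds its last target. There are 200 camera calls.

### The job

The stand pillar lies folded down, its foot standing on edge on the base. Tip it up on the lower edge of its foot, without lifting that edge off the base, until it stands upright with the foot flat on the base and the T-head sticking up through the slot in the foot; then turn the T-head a quarter turn, either way, so that it locks the foot down. Let go, and leave the small bottle and the reel where they stand.

Things in the scene. Friction and masses are not known exactly. Their poses are not given: they have to be found in the camera images.
- base: Grey base plate fixed to the bench, 8 mm thick, x -121..53, y +-52 mm. Origin: underside, below the axis of the upright pillar. x axis: level, the way the folded-down pillar points (foot to disc); z up. Guide rails 8 mm high stand on it along both sides, 82 mm apart inside; a lip 5 mm high crosses it at x 43..52 mm. The T-head stands at x -58, y 0.
- pillar: Loose pillar, 0.45 kg, 190 mm: bare column 28 mm thick, steel foot plate at one end, 76 mm disc (x 180..190 mm) at the other; 40 mm collars at x 8..18 and 174..180. Origin: on the column's axis in the foot's underside. x axis: along the column to the disc; z axis: towards the foot's slotted end, up while it lies. Starts lying level, axis 38 mm above the bench, foot underside at base x 30 mm.
- foot_edge (a point): Middle of the lower edge of the foot, pillar frame [0, 0, -30] mm, on the base plate 8 mm above the bench. The pillar tips up 90 degrees about this edge, its disc rising and its slotted end coming down along -x of the base. It balances at about 64 degrees; beyond that it drops onto its foot by itself.
- slot (a point): Centre of the slot in the foot's underside, pillar frame [0, 0, 60] mm. Foot: 8 mm thick (x 0..8), 76 mm wide (y), z -30..106 mm; slot 24 mm wide (y), z 24..96 mm. When the pillar stands, this point lies 8 mm above the bench and within some mm of the T-head's axis.
- lock_center (a point): Centre of the T-head's bar, on its upright turning axis, 29 mm above the bench. Bar: dark steel, 52 mm long, 13 wide, 20 high (19 to 39 mm above the bench), on a 12 mm stud; the foot passes under it with 3 mm of air. The disc of the upright pillar overhangs to 20 mm from this axis, so the tool must come to it leaning.
- lock_tip (a point): Middle of that end of the T-head's bar which points away from the pillar (along -x of the base) at joint value 0; 26 mm from lock_center; turns with the bar.
- lock (a joint): Turn of the T-head, rad, anticlockwise from above positive, stops at -1.571 and 1.571. Near 0 at the start: bar along the base's x axis, in line with the slot. At either stop it lies across the slot (locked). Stays where it is left; friction about 0.05 N m.
- flux_bottle: Bystander: small amber bottle, 32 mm diameter, 58 mm high, standing; origin at the centre of its underside.
- solder_reel: Bystander: reel of solder wire, 61 mm diameter, 38 mm high, lying flat; origin at the centre of its underside.
- disc_center (a point): Centre of the disc's outer face, pillar frame [190, 0, 0] mm. Furniture to keep the arm clear of (world, m): grey drawer cabinet 0.19 high at the left (x under 0.54, y over 0.085), blue oscilloscope 0.30 high beyond (x over 0.58, y -0.30 to 0.0), dark generator case 0.135 high at the right (x under 0.54, y under -0.36).

How it is judged:
On the way:
1. the pillar stands upright with its foot flat on the base, the slot round the still unturned T-head (angle between pillar's own x axis and vertical below 0.06 rad and height (world z) of slot below 0.014 m and horizontal distance between slot and lock_center below 0.015 m and value of joint lock between -0.7 and 0.7 rad), for 0.2 s.
At the end, for the whole second after the job is handed in: The pillar stands upright (within 0.06 rad) and at rest on the base, its foot flat (slot centre less than 14 mm above the bench and within 15 mm of the T-head's axis, seen from above), and the T-head is turned at least 1.25 rad either way, across the slot (angle between pillar's own x axis and vertical below 0.06 rad and height (world z) of slot below 0.014 m and horizontal distance between slot and lock_center below 0.015 m and (value of joint lock above 1.25 rad or value of joint lock below -1.25 rad) and linear speed of pillar below 0.02 m/s); the robot touches nothing.
It fails at once if the lower edge of the foot is lifted off the base (more than 20 mm) (height (world z) of foot_edge above 0.028 m).
It fails at once if the small bottle is pushed away or tipped (distance of flux_bottle from where it was at the start of the episode above 0.03 m or angle between flux_bottle's own z axis and vertical above 0.5 rad).
It fails at once if the reel is pushed away (distance of solder_reel from where it was at the start of the episode above 0.03 m).
It also fails if it takes over 50 s, if anything falls off the work surface, if the arm or the gripper's body presses on something with over 40 N, if the wrist force passes 120 N, or if a joint passes its speed limit or range.

## Working session

There is one attempt and no reset: what is moved stays moved. The work goes in short steps, Python scripts to look and compute and a tool call to move; the robot and the scene stay as the last step left them, time stands still between calls to the robot, and variables do not carry over. Pictures are saved under pics/ and viewed, at most 13 in all, crops included, and the job is handed in when it is done.

Besides the shell and the picture viewer there is one more tool, called after "Emit:" by a JSON object that holds its "method" and its "body". step_arm: Moves the arm, as the interface text tells. Its arguments: {"type":"object","properties":{"rows":{"type":"array"},"claw":{"type":"number"}},"required":["rows"]}

```bash
mkdir -p pics; cat > h.py <<'E'
import numpy as np, cv2
from workcell import bot
from scipy.spatial.transform import Rotation as R
def pts(cam,mask,depth):
    p=bot.camera_params(cam); v,u=np.nonzero(mask&(depth>0)); d=depth[v,u]
    K=np.array([[p['fx'],0,p['cx']],[0,p['fy'],p['cy']],[0,0,1]])
    n=cv2.undistortPoints(np.stack([u,v],1).astype(np.float64)[:,None],K,np.array(p['D']))[:,0]
    c=np.stack([n[:,0]*d,-n[:,1]*d,-d,np.ones_like(d)],1)
    return (c@np.array(p['pose']).T)[:,:3]
E
python3 - <<'E'
from h import *
o=bot.get_obs(); print(o['clock'],o['eef_pos'],o['tool_rot'],o['joint_pos'])
print(R.from_quat(o['tool_rot']).as_matrix().round(3))
ims=[]
for c in ['scene','top']:
    im,d=bot.camera(c); ims.append(im); cv2.imwrite(f'pics/{c}0.png',im[:,:,::-1])
    print(c,np.array(bot.camera_params(c)['pose']).round(3).tolist())
    for t in ['base','pillar','lock_tip','flux_bottle','solder_reel']:
        for r in bot.trace(t,c)[:2]:
            P=pts(c,r['pixels'],d)
            if len(P): print(t,round(r['score'],2),np.array(r['uv']).round(),len(P),np.percentile(P,[2,50,98],axis=0).round(3).tolist())
E
```

```text
0.0 [0.21447724 0.45112628 0.30299951] [ 2.20067636e-01  9.75484044e-01 -1.03269384e-03 -2.22267638e-04] [ 1.12701001e+00  2.41423553e-01  3.70325587e-03  1.33518861e+00
 -2.09269114e-05  1.57077789e+00]
[[-0.903  0.429 -0.001]
 [ 0.429  0.903 -0.002]
 [-0.    -0.002 -1.   ]]
scene [[0.546, 0.425, -0.722, -0.123], [-0.838, 0.28, -0.468, -0.567], [0.003, 0.861, 0.509, 0.515], [0.0, 0.0, 0.0, 1.0]]
base 0.62 [277. 266.] 3600 [[0.413, -0.197, 0.002], [0.462, -0.105, 0.008], [0.52, -0.027, 0.039]]
pillar 0.74 [332. 262.] 4164 [[0.448, -0.357, -0.001], [0.492, -0.201, 0.05], [0.61, -0.098, 0.143]]
lock_tip 0.88 [267. 252.] 454 [[0.46, -0.112, 0.009], [0.467, -0.089, 0.032], [0.484, -0.064, 0.041]]
lock_tip 0.42 [332. 263.] 4085 [[0.448, -0.356, -0.001], [0.491, -0.199, 0.05], [0.604, -0.109, 0.143]]
solder_reel 0.68 [317. 319.] 1733 [[0.36, -0.263, 0.0], [0.376, -0.243, 0.035], [0.411, -0.21, 0.039]]
solder_reel 0.26 [333. 262.] 3917 [[0.448, -0.356, 0.014], [0.49, -0.203, 0.05], [0.523, -0.173, 0.143]]
top [[0.009, 0.988, -0.152, 0.359], [-1.0, 0.011, 0.013, -0.195], [0.014, 0.152, 0.988, 0.948], [0.0, 0.0, 0.0, 1.0]]
base 0.59 [264. 248.] 5228 [[0.421, -0.194, 0.005], [0.472, -0.105, 0.01], [0.529, -0.027, 0.04]]
pillar 0.83 [358. 226.] 2538 [[0.452, -0.364, 0.0], [0.501, -0.273, 0.052], [0.545, -0.174, 0.146]]
lock_tip 0.82 [250. 245.] 272 [[0.462, -0.112, 0.009], [0.471, -0.089, 0.04], [0.484, -0.064, 0.044]]
flux_bottle 0.7 [281. 302.] 268 [[0.356, -0.154, 0.021], [0.369, -0.141, 0.043], [0.384, -0.125, 0.061]]
solder_reel 0.96 [333. 294.] 973 [[0.363, -0.266, 0.002], [0.389, -0.238, 0.039], [0.416, -0.211, 0.042]]
```

View pics/scene0.png

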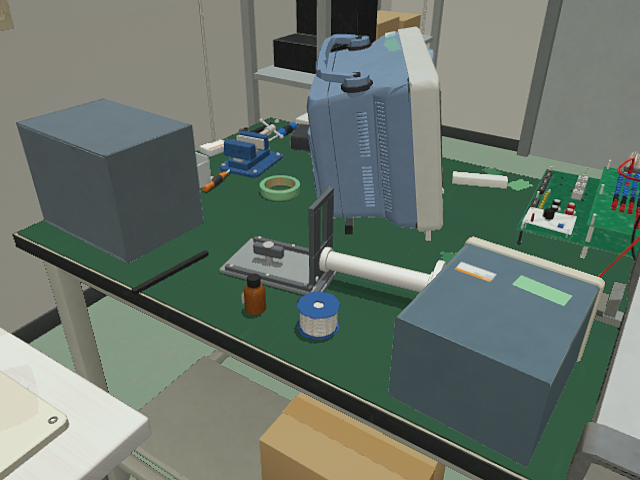

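View pics/top0.png

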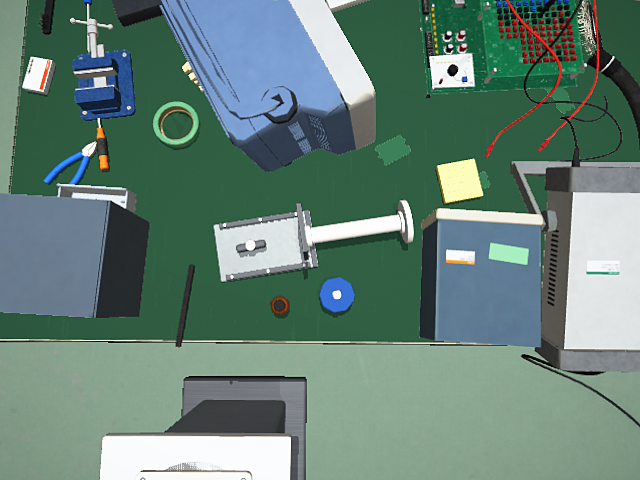

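The pictures show the base at about (265,245 in top), with the T-head at (250,245). The foot stands on edge at col 305. The pillar points right to its disc at (405,222), close to the generator at col 421 and beyond. Next I fit the geometry.

```bash
cat > m.py <<'E'
from h import *
def measure(cam):
    im,d=bot.camera(cam)
    A=pts(cam,np.ones(d.shape,bool),d)
    return im,d,A
E
python3 - <<'E'
from m import *
im,d,A=measure('top')
r=bot.trace('lock_tip','top')[0]; P=pts('top',r['pixels'],d); P=P[P[:,2]>0.03]
(c,s,a)=cv2.minAreaRect((P[:,:2]*1000).astype(np.float32)); print('lock',c,s,a)
# foot top edge, column ridge, disc
box=lambda x0,x1,y0,y1,z0,z1:A[(A[:,0]>x0)&(A[:,0]<x1)&(A[:,1]>y0)&(A[:,1]<y1)&(A[:,2]>z0)&(A[:,2]<z1)]
C=box(.44,.56,-.34,-.2,.03,.065)
for y in np.arange(-.33,-.2,.02):
    q=C[abs(C[:,1]-y)<.005]; print('col',round(y,2),len(q),(q[:,0].min()+q[:,0].max())/2,q[:,2].max())
F=box(.4,.6,-.21,-.15,.125,.16); print('foottop',len(F),F.mean(0),cv2.minAreaRect((F[:,:2]*1000).astype(np.float32)))
D=box(.44,.57,-.40,-.335,.06,.09); print('disctop',len(D),D.min(0),D.max(0),np.median(D,0))
D=box(.44,.57,-.40,-.335,.005,.09);print('disc',len(D),np.percentile(D,[1,50,99],axis=0))
G=box(.2,.6,-.5,-.3,.12,.15); print('gen',len(G),np.percentile(G,[0.5,50,99.5],axis=0))
B=box(.38,.56,-.21,.0,.003,.020); print('base',len(B),cv2.minAreaRect((B[:,:2]*1000).astype(np.float32)))
im,d,A=measure('scene')
r=bot.trace('lock_tip','scene')[0]; P=pts('scene',r['pixels'],d); P=P[P[:,2]>0.035]
print('lock s',cv2.minAreaRect((P[:,:2]*1000).astype(np.float32)))
G=box(.2,.6,-.5,-.3,.12,.15); print('gen',len(G),np.percentile(G,[0.5,50,99.5],axis=0))
r=bot.trace('flux_bottle','scene'); print([x['score'] for x in r])
E
```

```text
lock (472.1979064941406, -87.81147766113281) (15.867731094360352, 51.27983856201172) 17.180524826049805
col -0.33 88 0.5121193419012193 0.05459708409073094
col -0.31 94 0.5085700646062408 0.056067837054971204
col -0.29 96 0.5063933937477344 0.055640372266527294
col -0.27 91 0.5027777041948334 0.05535462377221356
col -0.25 98 0.4992120639080464 0.05642769590332675
col -0.23 89 0.49579216263216797 0.05676562550021591
col -0.21 98 0.49339328869833804 0.05622271503159948
foottop 256 [ 0.48698962 -0.17831478  0.14485137] ((487.98919677734375, -178.15655517578125), (75.80061340332031, 7.9665117263793945), 9.427840232849121)
disctop 449 [ 0.44040641 -0.39208414  0.06001779] [ 0.54789594 -0.34758936  0.08999448] [ 0.50400744 -0.36079071  0.07276081]
disc 1053 [[ 0.44142441 -0.391471    0.00602751]
 [ 0.50262742 -0.35913026  0.05654156]
 [ 0.55039253 -0.33555383  0.08910841]]
gen 9946 [[ 0.31582148 -0.49934544  0.1228766 ]
 [ 0.41359662 -0.44209391  0.13113455]
 [ 0.52056992 -0.38313978  0.13585886]]
base 5639 ((470.1719970703125, -104.90501403808594), (209.88009643554688, 179.1741943359375), 89.86312103271484)
lock s ((470.1872863769531, -87.47080993652344), (16.953994750976562, 49.225502014160156), 20.67540168762207)
gen 11842 [[ 0.31131018 -0.49946785  0.12053728]
 [ 0.39033883 -0.44708592  0.12971469]
 [ 0.51556142 -0.3842948   0.13296712]]
[0.56]
```

Emit:
{"method": "step_arm", "body": {"rows": [[[-49,-46,0],5],[[-98,-92,0],10],[[-147,-138,0],15],[[-196,-184,0],20],[[-245,-230,0],25],[[-294,-276,0],30],[[-343,-322,0],35],[[-392,-368,0],40],[[-441,-414,0],45],[[-490,-460,0],50],[[-539,-506,0],55.6],[[-588,-554,0],55.6]], "claw": -1}}

```text
clock: 2.35
eef_pos: [0.4879, -0.2492, 0.304]
tool_rot: [0.65, 0.76, 0.0, 0.0]
ft_force: [1.2, 0.2, 0.7]
grip_width: 0.0853
grasp_force: 0.0
```

Emit:
{"method": "step_arm", "body": {"rows": [[[0,0,0],0],[[0,0,0],0]]}}

```text
clock: 2.6
eef_pos: [0.487, -0.247, 0.3034]
tool_rot: [0.65, 0.76, -0.0, -0.001]
ft_force: [0.7, -0.5, -0.1]
grip_width: 0.0855
grasp_force: 0.0
```

Emit:
{"method": "step_arm", "body": {"rows": [[[-58,12,0],0],[[-58,12,60],0],[[-58,12,120],0],[[-58,12,165],0],[[-58,12,190],0],[[-58,12,209],0],[[-58,12,209],0]]}}

```text
clock: 3.48
eef_pos: [0.5073, -0.3002, 0.094]
tool_rot: [0.649, 0.761, -0.0, -0.002]
ft_force: [-0.3, 1.2, -0.5]
grip_width: 0.0854
grasp_force: 0.0
```

Emit:
{"method": "step_arm", "body": {"rows": [[[0,0,0],0],[[0,0,0],0],[[0,0,0],0],[[0,0,0],0],[[0,0,0],0]], "claw": 1}}

```text
clock: 4.1
eef_pos: [0.5089, -0.3029, 0.0962]
tool_rot: [0.65, 0.76, 0.0, 0.001]
ft_force: [-1.0, 0.8, 6.7]
grip_width: 0.0261
grasp_force: 58.8
```

Emit:
{"method": "step_arm", "body": {"rows": [[[8,0,0],0],[[16,0,0],0],[[24,0,0],0],[[32,0,0],0],[[40,0,0],0],[[40,0,0],0]]}}

```text
clock: 4.85
eef_pos: [0.5029, -0.263, 0.0962]
tool_rot: [0.65, 0.76, 0.0, 0.001]
ft_force: [0.8, -1.8, 6.5]
grip_width: 0.0263
grasp_force: 59.3
```

Emit:
{"method": "step_arm", "body": {"rows": [[[0,0,0],0],[[0,0,0],0],[[0,0,0],0]], "claw": -1}}

```text
clock: 5.22
eef_pos: [0.5015, -0.2625, 0.0942]
tool_rot: [0.65, 0.76, -0.0, -0.001]
ft_force: [0.2, 0.7, -0.5]
grip_width: 0.0789
grasp_force: 0.0
```

```bash
python3 - <<'E'
from m import *
im,d,A=measure('top'); cv2.imwrite('pics/top1.png',im[:,:,::-1])
box=lambda x0,x1,y0,y1,z0,z1:A[(A[:,0]>x0)&(A[:,0]<x1)&(A[:,1]>y0)&(A[:,1]<y1)&(A[:,2]>z0)&(A[:,2]<z1)]
F=box(.4,.6,-.21,-.10,.125,.16); print('foottop',len(F),cv2.minAreaRect((F[:,:2]*1000).astype(np.float32)))
o=bot.get_obs(); print(o['eef_pos'],o['grip_width'],o['ft_force'])
E
```

```text
foottop 186 ((541.790771484375, -121.36709594726562), (116.4153823852539, 21.54770851135254), 10.730167388916016)
[ 0.50165576 -0.2625737   0.09433184] 0.08498499391239817 [-0.74338551 -0.3041591   0.24091921]
```

View pics/top1.png

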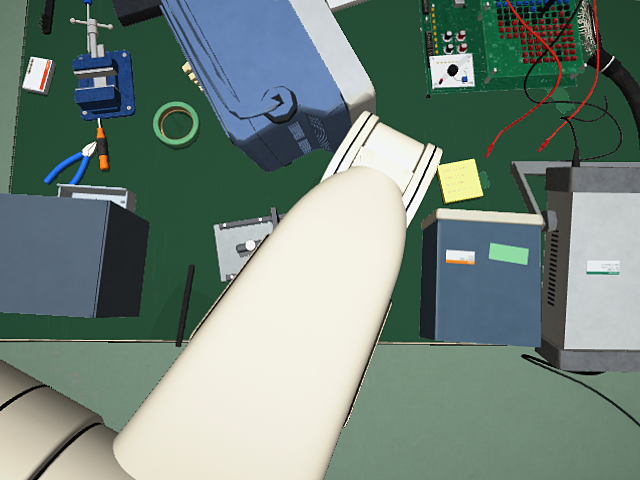

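Emit:
{"method": "step_arm", "body": {"rows": [[[-15,1,0],0],[[-30,1,0],0],[[-45,1,0],0],[[-55,1,2],0],[[-55,1,5],0],[[-55,1,5],0]]}}

```text
clock: 6.02
eef_pos: [0.5111, -0.3168, 0.0892]
tool_rot: [0.65, 0.76, -0.0, -0.001]
ft_force: [0.2, 0.8, 0.5]
grip_width: 0.0854
grasp_force: 0.0
```

Emit:
{"method": "step_arm", "body": {"rows": [[[0,0,0],0],[[0,0,0],0],[[0,0,0],0],[[0,0,0],0]], "claw": 1}}

```text
clock: 6.52
eef_pos: [0.5116, -0.3168, 0.0904]
tool_rot: [0.649, 0.76, 0.0, -0.0]
ft_force: [-1.7, 2.1, 6.1]
grip_width: 0.0738
grasp_force: 69.4
```

```bash
python3 - <<'E'
from m import *
im,d,A=measure('scene'); cv2.imwrite('pics/s2.png',im[:,:,::-1])
o=bot.get_obs(); print(o['eef_pos'],o['grip_width'],o['ft_force'],o['joint_pos'])
E
```

```text
[ 0.51163628 -0.31680545  0.0904205 ] 0.07370403614053427 [-2.16776661  1.51155768  5.86132212] [-5.54511984e-01  6.04934499e-01 -2.38544912e-02  9.42042106e-01
  2.44882000e-04  8.59116631e-01]
```

View pics/s2.png

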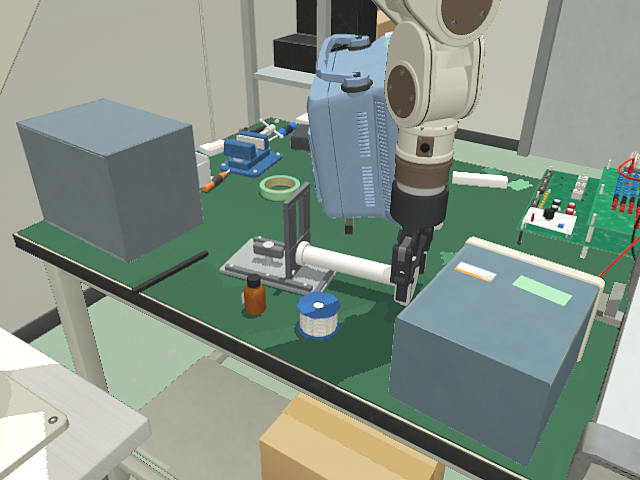

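Emit:
{"method": "step_arm", "body": {"rows": [[[1,0,-6],0],[[2,0,-11],0],[[3,0,-16],0],[[5,0,-21],0],[[6,0,-26],0],[[8,0,-31],0],[[8,0,-31],0]]}}

```text
clock: 7.45
eef_pos: [0.5107, -0.3093, 0.1215]
tool_rot: [0.65, 0.76, 0.0, 0.001]
ft_force: [0.5, 0.7, -4.0]
grip_width: 0.0735
grasp_force: 70.8
```

```bash
cat > look.py <<'E'
from m import *
import sys
def foot():
    im,d,A=measure('scene'); 
    r=bot.trace('pillar','scene')
    o=bot.get_obs(); print(o['clock'],o['eef_pos'].round(4),o['grip_width'].round(4),o['ft_force'].round(1),o['ft_torque'].round(2))
    cv2.imwrite('pics/%s.png'%sys.argv[1],cv2.resize(im[130:340,180:460,::-1],None,fx=2.5,fy=2.5))
    P=pts('scene',r[0]['pixels'],d); q=P-np.array([.4725,-.0875,0]); dv=np.array([.155,-.988,0]); 
    s=q@dv-.058; t=q@np.array([.988,.155,0]); 
    print(r[0]['score'],'along',np.percentile(s,[1,99]).round(3),'z',np.percentile(P[:,2],[1,99]).round(3))
    # foot plate: fit plane near points within foot width, columns excluded
    for z0 in np.arange(.01,.16,.02):
        m=(P[:,2]>z0)&(P[:,2]<z0+.02)&(s<.12)
        if m.sum()>5: print(round(z0,2),m.sum(),np.percentile(s[m],[5,50,95]).round(3))
foot()
E
python3 look.py a1
```

```text
Traceback (most recent call last):
  File "look.py", line 15, in <module>
    foot()
    ~~~~^^
  File "look.py", line 6, in foot
    o=bot.get_obs(); print(o['clock'],o['eef_pos'].round(4),o['grip_width'].round(4),o['ft_force'].round(1),o['ft_torque'].round(2))
                                                            ^^^^^^^^^^^^^^^^^^^^^
AttributeError: 'float' object has no attribute 'round'
```

```bash
sed -i "s/o\['grip_width'\].round(4)/round(o['grip_width'],4)/" look.py; python3 look.py a1
```

```text
7.65 [ 0.5102 -0.3092  0.1207] 0.0738 [ 0.3  0.3 -4.9] [-0.4  -0.09 -0.02]
0.84 along [-0.025  0.173] z [0.027 0.159]
0.01 53 [-0.014 -0.009 -0.008]
0.03 217 [-0.015 -0.009  0.029]
0.05 1174 [-0.012  0.032  0.109]
0.07 807 [-0.017  0.037  0.114]
0.09 283 [-0.021 -0.015 -0.013]
0.11 297 [-0.022 -0.016 -0.015]
0.13 298 [-0.023 -0.018 -0.016]
0.15 268 [-0.026 -0.019 -0.018]
```

View pics/a1.png

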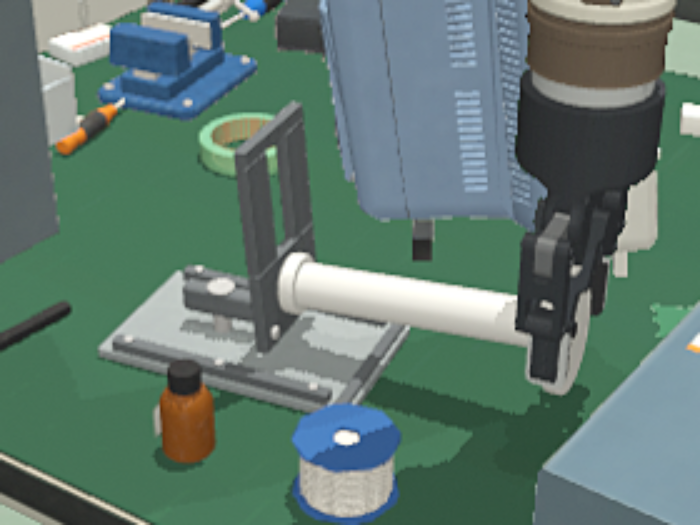

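The tipping grip is too stiff. The pillar hangs at about 5° instead of 10°, and the foot edge is about 15 mm up (foot top at z≈0.16; pic: foot bottom near (265,345)). I'll lower it at once and use a lighter grip.

Emit:
{"method": "step_arm", "body": {"rows": [[[-1,0,5],0],[[-2,0,10],0],[[-4,0,15],0],[[-4,0,15],0]]}}

```text
clock: 8.15
eef_pos: [0.5106, -0.3132, 0.105]
tool_rot: [0.65, 0.76, -0.0, -0.001]
ft_force: [-0.4, -0.2, -4.4]
grip_width: 0.0736
grasp_force: 71.1
```

Emit:
{"method": "step_arm", "body": {"rows": [[[0,0,0],0],[[0,0,0],0]], "claw": -0.7}}

```text
clock: 8.4
eef_pos: [0.5111, -0.3133, 0.1061]
tool_rot: [0.65, 0.76, 0.0, 0.0]
ft_force: [-0.6, -0.1, -3.9]
grip_width: 0.0735
grasp_force: 71.1
```

```bash
python3 look.py a2
```

```text
8.5 [ 0.5111 -0.3132  0.1062] 0.0736 [-0.5  0.1 -4.3] [-0.43 -0.04  0.03]
0.57 along [-0.108  0.176] z [-0.001  0.145]
0.01 167 [-0.011 -0.005  0.003]
0.03 760 [-0.008  0.03   0.108]
0.05 1171 [-0.01   0.042  0.113]
0.07 275 [-0.016 -0.01  -0.009]
0.09 284 [-0.018 -0.012 -0.01 ]
0.11 286 [-0.019 -0.013 -0.012]
0.13 323 [-0.02  -0.015 -0.013]
```

Emit:
{"method": "step_arm", "body": {"rows": [[[0,0,0],0],[[0,0,0],0]], "claw": -0.73}}

```text
clock: 8.75
eef_pos: [0.511, -0.3132, 0.1061]
tool_rot: [0.65, 0.76, 0.0, 0.0]
ft_force: [-1.1, 1.1, -3.5]
grip_width: 0.0736
grasp_force: 56.5
```

Emit:
{"method": "step_arm", "body": {"rows": [[[0,0,0],0],[[0,0,0],0]], "claw": -0.75}}

```text
clock: 9.0
eef_pos: [0.511, -0.3131, 0.106]
tool_rot: [0.65, 0.76, 0.0, -0.0]
ft_force: [-0.4, -0.2, -2.6]
grip_width: 0.0749
grasp_force: 29.8
```

Emit:
{"method": "step_arm", "body": {"rows": [[[0,0,0],0],[[0,0,0],0]], "claw": -0.76}}

```text
clock: 9.25
eef_pos: [0.511, -0.3131, 0.1059]
tool_rot: [0.65, 0.76, 0.0, -0.0]
ft_force: [0.2, 0.8, -2.5]
grip_width: 0.0753
grasp_force: 17.8
```

Emit:
{"method": "step_arm", "body": {"rows": [[[2,0,-5],0],[[4,0,-10],0],[[5,0,-15],0],[[5,0,-15],0]]}}

```text
clock: 9.75
eef_pos: [0.5105, -0.3081, 0.1216]
tool_rot: [0.65, 0.76, 0.0, 0.0]
ft_force: [0.4, -0.3, -2.0]
grip_width: 0.0751
grasp_force: 17.8
```

```bash
python3 look.py a3
```

```text
9.85 [ 0.5104 -0.3082  0.1211] 0.0751 [ 0.1  0.4 -2.8] [-0.12 -0.05 -0.03]
0.93 along [-0.066  0.175] z [-0.     0.142]
0.01 196 [-0.012 -0.006  0.002]
0.03 576 [-0.012  0.006  0.077]
0.05 1333 [-0.015  0.044  0.111]
0.07 401 [-0.022 -0.016  0.116]
0.09 308 [-0.026 -0.021 -0.018]
0.11 324 [-0.029 -0.024 -0.021]
0.13 304 [-0.033 -0.027 -0.025]
```

Emit:
{"method": "step_arm", "body": {"rows": [[[3,0,-8],0],[[6,0,-15],0],[[10,0,-22],0],[[13,0,-30],0],[[6,0,-30],0],[[-1,0,-30],0],[[-8,0,-30],0],[[-15,0,-30],0],[[-22,0,-30],0],[[-27,0,-30],0],[[-27,0,-30],0]]}}

```text
clock: 11.22
eef_pos: [0.5145, -0.3359, 0.151]
tool_rot: [0.65, 0.76, -0.0, 0.001]
ft_force: [-0.0, -1.6, -1.2]
grip_width: 0.0749
grasp_force: 17.7
```

```bash
python3 look.py a4
```

```text
11.325 [ 0.5146 -0.3356  0.1513] 0.0751 [-0.3 -2.7 -1.8] [-0.38  0.06  0.06]
0.69 along [-0.013  0.208] z [0.01  0.137]
0.01 228 [0.027 0.034 0.039]
0.03 425 [0.022 0.031 0.068]
0.05 1028 [0.015 0.045 0.105]
0.07 617 [0.007 0.015 0.117]
0.09 357 [-0.002  0.004  0.008]
0.11 360 [-0.008 -0.003  0.001]
0.13 242 [-0.014 -0.008 -0.006]
```

View pics/a4.png

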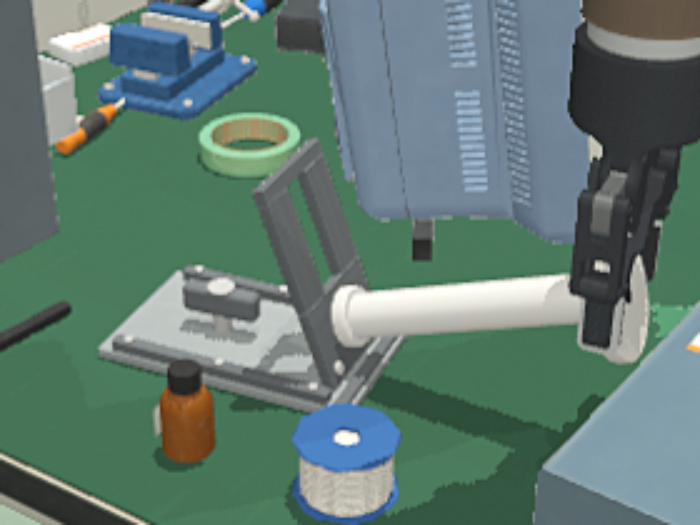

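Emit:
{"method": "step_arm", "body": {"rows": [[[6,0,-10],0],[[12,0,-19],0],[[19,0,-28],0],[[27,0,-37],0],[[35,0,-45],0],[[44,0,-52],0],[[53,0,-59],0],[[62,0,-66],0],[[72,0,-72],0],[[82,0,-77],0],[[82,0,-77],0]]}}

```text
clock: 12.7
eef_pos: [0.5017, -0.2533, 0.2286]
tool_rot: [0.649, 0.761, 0.0, 0.0]
ft_force: [-0.3, -0.8, 0.8]
grip_width: 0.0755
grasp_force: 17.7
```

```bash
python3 look.py a5
```

```text
12.8 [ 0.5018 -0.254   0.2281] 0.0753 [ 0.1 -0.1  1.3] [-0.27 -0.   -0.  ]
0.61 along [-0.076  0.141] z [0.    0.184]
0.01 472 [0.011 0.026 0.033]
0.03 761 [-0.018 -0.002  0.027]
0.05 836 [-0.045 -0.027  0.04 ]
0.07 864 [-0.071 -0.054  0.055]
0.09 358 [-0.076  0.051  0.074]
0.11 271 [0.055 0.073 0.09 ]
0.13 248 [0.069 0.085 0.1  ]
0.15 27 [0.079 0.084 0.097]
```

View pics/a5.png

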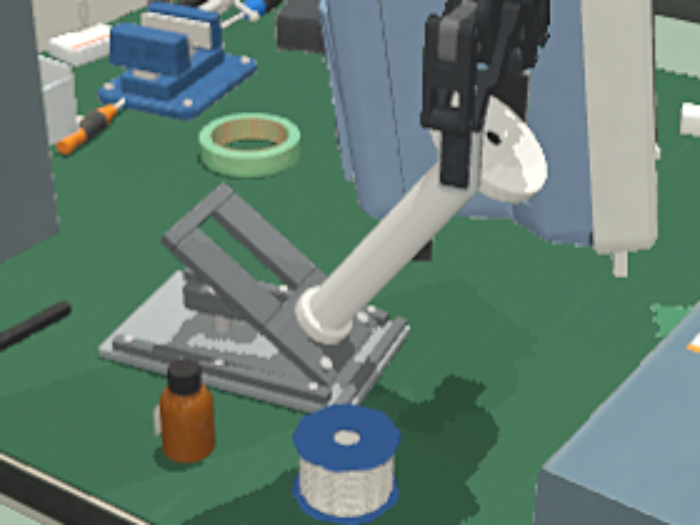

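Emit:
{"method": "step_arm", "body": {"rows": [[[10,0,-5],0],[[21,0,-9],0],[[32,0,-12],0],[[43,0,-15],0],[[53,0,-17],0],[[63,0,-18],0],[[71,0,-18],0],[[79,0,-18],0],[[87,0,-18],0],[[95,0,-17],0],[[95,0,-17],0]]}}

```text
clock: 14.18
eef_pos: [0.4871, -0.1593, 0.2463]
tool_rot: [0.649, 0.761, 0.001, 0.001]
ft_force: [-0.8, 0.5, 9.0]
grip_width: 0.0753
grasp_force: 18.6
```

```bash
python3 look.py a6
```

```text
14.275 [ 0.4872 -0.1596  0.2463] 0.0752 [-0.4  0.8  8.3] [-0.01  0.32  0.  ]
0.95 along [-0.102  0.054] z [0.012 0.202]
0.01 1905 [-0.097 -0.029  0.027]
0.03 242 [-0.102  0.004  0.016]
0.05 196 [-0.005  0.01   0.019]
0.07 197 [-0.002  0.012  0.021]
0.09 209 [0.    0.015 0.023]
0.11 217 [0.002 0.017 0.025]
0.13 234 [0.004 0.018 0.027]
0.15 232 [0.006 0.021 0.03 ]
```

View pics/a6.png

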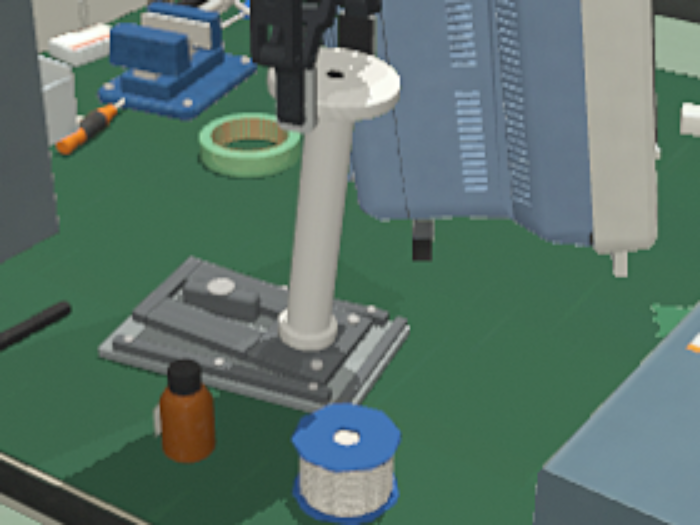

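Emit:
{"method": "step_arm", "body": {"rows": [[[6,0,0],0],[[12,0,1],0],[[17,0,2],0],[[17,0,2],0]]}}

```text
clock: 14.78
eef_pos: [0.4843, -0.1424, 0.2441]
tool_rot: [0.649, 0.76, 0.001, 0.0]
ft_force: [-2.2, 1.6, 8.5]
grip_width: 0.0753
grasp_force: 18.8
```

Emit:
{"method": "step_arm", "body": {"rows": [[[0,0,0],0],[[0,0,0],0],[[0,0,0],0]], "claw": -1}}

```text
clock: 15.15
eef_pos: [0.4839, -0.1432, 0.2423]
tool_rot: [0.65, 0.76, -0.0, -0.001]
ft_force: [0.5, 0.6, -1.0]
grip_width: 0.0855
grasp_force: 0.0
```

Emit:
{"method": "step_arm", "body": {"rows": [[[0,0,-20],0],[[0,0,-40],0],[[0,0,-80],0],[[0,0,-80],0]]}}

```text
clock: 15.65
eef_pos: [0.4856, -0.1438, 0.3259]
tool_rot: [0.65, 0.76, 0.001, 0.003]
ft_force: [1.0, -0.2, -0.6]
grip_width: 0.0854
grasp_force: 0.0
```

```bash
python3 look.py a7; python3 - <<'E'
from m import *
for c in ['top','scene']:
    im,d,A=measure(c)
    r=bot.trace('lock_tip',c)[0]; P=pts(c,r['pixels'],d); print(c,r['score'],len(P)); P=P[P[:,2]>0.033]
    if len(P)>4: print('lock',cv2.minAreaRect((P[:,:2]*1000).astype(np.float32)))
    D=A[(A[:,2]>.185)&(A[:,2]<.21)&(abs(A[:,0]-.48)<.06)&(abs(A[:,1]+.147)<.06)]; print('disc',len(D),D.mean(0),cv2.minEnclosingCircle((D[:,:2]*1000).astype(np.float32)) if len(D) else 0)
E
```

```text
15.75 [ 0.4842 -0.1434  0.3228] 0.0856 [-0.4 -0.5 -1. ] [-0.01  0.03 -0.06]
0.59 along [-0.104  0.034] z [0.008 0.199]
0.01 1622 [-0.1   -0.019  0.027]
0.03 197 [-0.011  0.005  0.012]
0.05 201 [-0.01   0.005  0.013]
0.07 191 [-0.009  0.004  0.012]
0.09 201 [-0.009  0.005  0.013]
0.11 226 [-0.01   0.005  0.012]
0.13 232 [-0.01   0.005  0.013]
0.15 240 [-0.012  0.005  0.013]Traceback (most recent call last):
  File "<stdin>", line 4, in <module>
IndexError: list index out of range
```

View pics/a7.png

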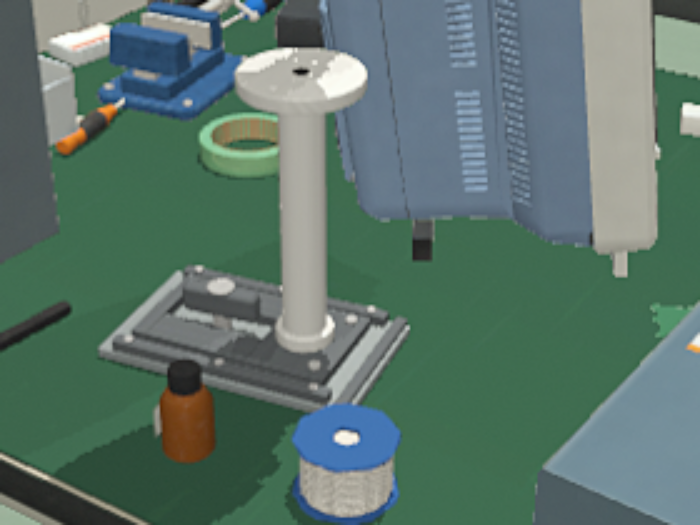

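Pillar stands upright with the slot round the T-head (pic: bar at (220,295), foot flat). Next I move clear and turn the tool, so that one open finger can push the bar from beside the disc.

Emit:
{"method": "step_arm", "body": {"rows": [[[20,-4,0],-10],[[40,-8,0],-20],[[60,-12,0],-30],[[80,-16,0],-40],[[100,-20,0],-50],[[115,-24,0],-60],[[129,-27,0],-70],[[129,-27,0],-80],[[129,-27,0],-90],[[129,-27,0],-90]]}}

```text
clock: 17.1
eef_pos: [0.4369, -0.02, 0.3218]
tool_rot: [-0.077, 0.997, 0.0, -0.001]
ft_force: [-0.9, 1.1, -0.6]
grip_width: 0.0851
grasp_force: 0.0
```

```bash
python3 - <<'E'
from m import *
im,d,A=measure('scene'); cv2.imwrite('pics/b1.png',cv2.resize(im[0:330,120:460,::-1],None,fx=1.8,fy=1.8))
o=bot.get_obs(); e=o['eef_pos']; M=R.from_quat(o['tool_rot']).as_matrix(); print(e,M.round(3).tolist())
r=bot.trace('lock_tip','scene')
for x in r[:2]:
    P=pts('scene',x['pixels'],d); P=P[(P[:,2]>0.036)&(P[:,2]<.045)]; print(x['score'],len(P))
    if len(P)>4: print(cv2.minAreaRect((P[:,:2]*1000).astype(np.float32)))
Q=(A-e)@M; m=(abs(Q[:,0])<.05)&(abs(Q[:,1])<.075)&(Q[:,2]>.0)&(Q[:,2]<.1); Q=Q[m]
for z in np.arange(0,.1,.01):
    q=Q[(Q[:,2]>=z)&(Q[:,2]<z+.01)]
    if len(q): print(round(z,2),len(q),np.percentile(q,[2,98],axis=0).round(3)[:,:2].tolist())
E
```

```text
[ 0.43696495 -0.02007884  0.32197932] [[-0.988, -0.153, -0.002], [-0.153, 0.988, 0.0], [0.002, 0.0, -1.0]]
0.88 144
((468.9906005859375, -87.65283203125), (14.88331413269043, 50.31031036376953), 18.238616943359375)
0.0 556 [[-0.008, -0.074], [0.019, 0.071]]
0.01 294 [[-0.007, -0.074], [0.017, 0.068]]
0.02 230 [[-0.007, -0.058], [0.015, 0.055]]
0.03 218 [[-0.007, -0.057], [0.015, 0.055]]
0.04 221 [[-0.006, -0.057], [0.015, 0.056]]
0.05 150 [[-0.007, -0.055], [0.014, 0.05]]
```

View pics/b1.png

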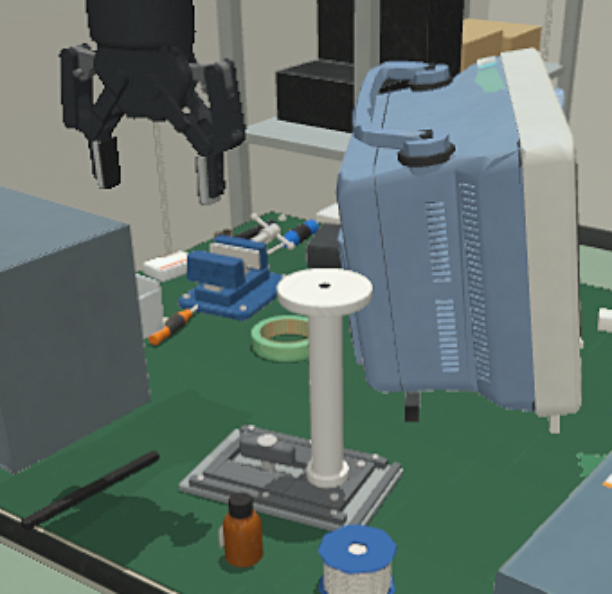

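Emit:
{"method": "step_arm", "body": {"rows": [[[-45,0,0],0],[[-45,0,40],0],[[-45,0,80],0],[[-45,0,120],0],[[-45,0,160],0],[[-45,0,195],0],[[-45,0,220],0],[[-45,0,232],0],[[-45,0,239],0],[[-45,0,239],0]]}}

```text
clock: 18.45
eef_pos: [0.4821, -0.0131, 0.0841]
tool_rot: [-0.078, 0.997, -0.0, 0.0]
ft_force: [-0.7, 0.4, 0.7]
grip_width: 0.0854
grasp_force: 0.0
```

Emit:
{"method": "step_arm", "body": {"rows": [[[5,0,0],0],[[10,0,0],0],[[14,0,0],0],[[18,0,0],0],[[22,0,0],0],[[22,0,0],0]]}}

```text
clock: 19.2
eef_pos: [0.4595, -0.0165, 0.084]
tool_rot: [-0.078, 0.997, 0.0, -0.0]
ft_force: [1.6, 2.1, 1.4]
grip_width: 0.0851
grasp_force: 1.3
```

Emit:
{"method": "step_arm", "body": {"rows": [[[4,0,0],0],[[8,0,0],0],[[11,0,0],0],[[11,0,0],0]]}}

```text
clock: 19.7
eef_pos: [0.448, -0.0183, 0.0835]
tool_rot: [-0.078, 0.997, 0.0, -0.001]
ft_force: [0.8, 0.9, 0.0]
grip_width: 0.0851
grasp_force: 0.7
```

Emit:
{"method": "step_arm", "body": {"rows": [[[0,-2,0],0],[[0,-4,0],0],[[0,-6,0],0],[[0,-8,0],0],[[0,-8,0],0]]}}

```text
clock: 20.32
eef_pos: [0.4492, -0.026, 0.0834]
tool_rot: [-0.078, 0.997, 0.001, -0.001]
ft_force: [-3.9, 4.4, -0.2]
grip_width: 0.0854
grasp_force: 2.4
```

```bash
cat > lk.py <<'E'
from m import *
im,d,A=measure('scene'); cv2.imwrite('pics/c1.png',cv2.resize(im[130:340,180:460,::-1],None,fx=2.5,fy=2.5))
for x in bot.trace('lock_tip','scene')[:2]:
    P=pts('scene',x['pixels'],d); P=P[(P[:,2]>0.034)&(P[:,2]<.045)]; print(x['score'],len(P))
    if len(P)>4: print(cv2.minAreaRect((P[:,:2]*1000).astype(np.float32)))
E
python3 lk.py
```

```text
0.64 162
((469.2134094238281, -86.95525360107422), (49.109519958496094, 16.334678649902344), 17.103628158569336)
```

View pics/c1.png

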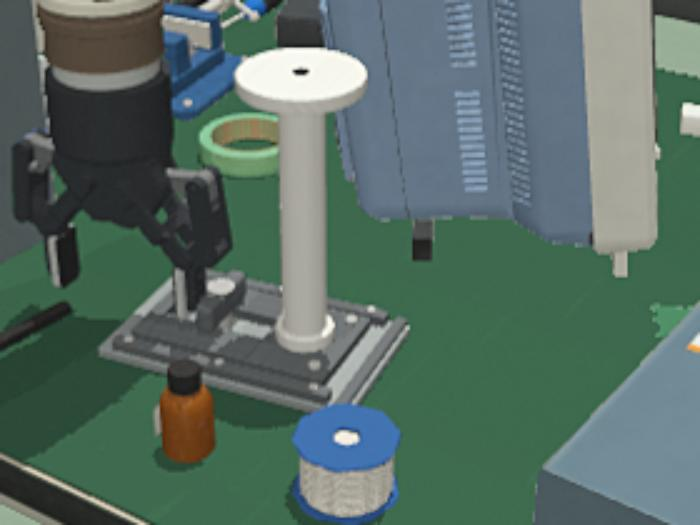

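Emit:
{"method": "step_arm", "body": {"rows": [[[0,-1,0],0],[[0,-2,0],0],[[0,-2,0],0]]}}

```text
clock: 20.8
eef_pos: [0.4491, -0.0264, 0.0836]
tool_rot: [-0.079, 0.997, 0.003, -0.002]
ft_force: [-6.0, 8.9, 2.2]
grip_width: 0.0852
grasp_force: 5.5
```

Emit:
{"method": "step_arm", "body": {"rows": [[[0,6,0],0],[[0,15,0],0],[[0,30,-20],0],[[0,40,-70],0],[[0,40,-130],0],[[0,40,-180],0],[[0,40,-180],0]]}}

```text
clock: 21.68
eef_pos: [0.4476, 0.0115, 0.2687]
tool_rot: [-0.078, 0.997, -0.001, 0.006]
ft_force: [0.8, -0.2, -1.4]
grip_width: 0.0854
grasp_force: 0.0
```

```bash
python3 lk.py; python3 look.py z9
```

```text
0.52 161
((467.5063781738281, -87.17433166503906), (49.79970932006836, 17.38079833984375), 16.272361755371094)
21.875 [0.4438 0.0113 0.2625] 0.0851 [ 0.3 -0.4 -0.3] [ 0.03 -0.01  0.02]
0.58 along [-0.158  0.034] z [-0.001  0.199]
0.01 1879 [-0.102 -0.031  0.026]
0.03 197 [-0.011  0.005  0.012]
0.05 195 [-0.01   0.005  0.012]
0.07 206 [-0.009  0.005  0.013]
0.09 220 [-0.012  0.005  0.013]
0.11 227 [-0.008  0.005  0.013]
0.13 231 [-0.01   0.005  0.012]
0.15 248 [-0.012  0.004  0.013]
```

View pics/z9.png

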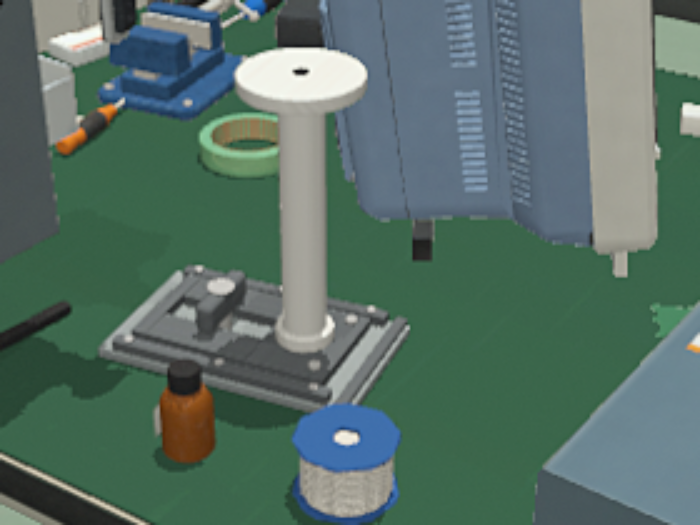

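The bar lies across the slot at (220,300), the pillar is upright, and the bottle and reel haven't moved. The force rise showed the bar had reached its stop.

```bash
python3 -c "
from workcell import bot
print(bot.job_done())"
```

```text
the job is handed in; nothing more can be done
None
```

The pillar stands upright with its foot flat and the T-head turned across the slot to its stop. The bottle and reel were not moved, and the job is handed in at about 22 s; no verdict was returned. The foot edge rose by an estimated 15 mm for a moment early on (limit 20 mm) before I lowered it and loosened the grip.

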